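# Ready the sample-changer drive for its new belt

### The arm

A 7-joint arm with a two-finger parallel gripper is mounted at the origin on the work surface. World frame = base frame: x ahead of the robot, y to its left, z up, the work surface at z = 0. Lengths are in m, angles in rad, forces in N, time in s.
With the tool pointing down it reaches from about 0.425 to 0.925 m from the base axis. Payload 6.8 kg.
Tool frame: the origin (TCP) lies at the very end of the fingers, on their centre line; the grasp point (between the pads) lies 19 mm behind it; z points along the fingers, y is the line along which they close (so a half turn about z gives the same grasp; the last joint's range is limited). The gripper opens to 85 mm and grips with 20 to 120 N. Pads are 22 mm wide; open, the fingers measure 114 mm over their backs; the gripper's body (76 mm by 85 mm) begins 54 mm behind the grasp point. The pads swing forward as they close: fully open they stand 13 mm farther back than shut.
Start: joints at [-1.243, 0.477, 0.022, 1.555, -0.011, 1.109, -0.083], TCP at [0.285, 0.612, 0.231] pointing down, gripper open.
Joint ranges: [-2.96, 2.96], [-0.34, 2.1], [-1.41, 1.46], [0.24, 2.44], [-1.37, 4.51], [0.17, 1.92], [-2.96, 2.96]. Speed limits (rad/s): [2.39, 2.39, 3.14, 3.14, 3.14, 3.14, 3.14].

### API

Orientations are given as a rotation vector (axis times angle).
In Python, from bench import get_obs, grab_frame, hand_in gives the robot as it stands.
- The arm moves only by the tool drive_tool, never from a script. Its argument "rows" is a list of rows, each an object with "offset": the shift along the tool's x, y, z as a fraction of full scale, a list of three; "rotation": the turn, a rotation vector about the tool's x, y, z as a fraction of full scale, a list of three; "claw": the opening, from 0 (shut) to 1 (fully open). In form: [{"offset": [tx, ty, tz], "rotation": [wx, wy, wz], "claw": claw}, ...]. A call has 1 to 20 rows; each row is the pose to reach, as a shift and turn from the pose commanded when the call began, along the tool's axes at that moment; what a row does not reach only later rows make up. Full scale, the value 1, is 0.15 m for a shift and 2 rad for a turn. A row lasts 1/12 s, in which the tool goes at most 41.7 mm and 7.16 degrees, less where a joint would pass 70% of its speed; a pose out of reach is approached as far as the arm can. A call with a number of a shift or a turn outside -1 to 1 is refused whole. A call with a gripper value outside its range is refused whole. The fingers move at their own pace and stop on an object; "force" is the grip in N (left out, the last holds). Time passes only in rows, so rows that repeat a pose let the fingers close. It gives the time, the measured TCP pose, the force, the opening and the grip force at its end, in the units of the state.
- get_obs(): the state, without advancing time (a new reading comes with each control period).
- grab_frame(name): name is "scene" or "top" or "wrist"; returns a dict with "frame" (400x640x3 uint8, red, green, blue), "z_map" (400x640 float32, m along the optical axis (not along the pixel's ray), 0 where there is no reading), "vfov" (degrees; the focal length in pixels is half the picture's height over the tangent of half this angle, whatever the lens; pixels are square), "cx", "cy" (the principal point, pixels), "D" ([k1, k2, p1, p2, k3] as OpenCV has them; the pictures are not rectified), "R" (3x3) and "t" (3): a world point X has camera coordinates R X + t. Camera axes: x right, y down, z forward; pixel columns grow to the right and rows downward; lengths in m; the calibration is good to about 2 mm. A picture is of the moment at which its call begins.
- hand_in(): hands the job in; it is judged then, once.
The state is a dict: "clock": time; "joints": joint angles; "qvel": joint speeds; "tau": joint torques, N m; "tcp_pos": TCP position; "orientation": TCP orientation; "contact_force": force on the tool from outside, world axes, zero at the start; "moment": the same for the moment, N m; "grip_width": finger opening in m; "gripper_force": force on a finger pad.
Only numpy, scipy, OpenCV 4.12 (cv2) and the standard library are available. Lean on these libraries where they do the work, as an engineer would, in place of code of your own. Each camera call takes 0.05 s, during which the arm holds its last target. There are 200 camera calls.

### The job

Get the sample changer's drive unit ready for its new belt: first push the open drive drawer fully home until its catch seats it, then push the sprung belt-tensioner arm on top of the unit back by its upright thumb tab, past its ratchet click, without ramming it hard into its end stop. Finish while still holding the arm compressed there with the gripper's fingers, because it springs back as soon as it is let go. Leave the loose things on the bench around the unit where they are.

Things in the scene. Friction and masses are not known exactly. Their poses are not given: they have to be found in the camera images.
- unit: Drive unit, a fixed low white housing on the bench, 220 (x) x 300 (y) x 85 mm (z). Origin: centre of its underside, on the bench. Its own +x points from its front (the drawer side, facing the robot) to its back, z up.
- drawer (a joint): Opening (m) of the grey-fronted drive drawer in the unit's front. 0 = fully home (panel against the housing's front), 0.10 = outer stop. Pushing it along the unit's +x closes it. About 0.7 kg, runs with about 1 N until 10 mm before home, where the catch resists with about 8 N (up to 13 N at 50 mm/s); under 5 mm the catch draws it in to 0.
- drawer_face (a point): Centre of the front face of the drawer's front panel, 43 mm above the bench; moves with the drawer, axes as the unit's (x = the closing direction). The panel is 240 wide (y), 62 high (12 to 74 mm above the bench) and 12 mm thick, flat, with no protruding handle.
- tensioner (a joint): Angle (rad) of the tensioner arm about its upright pivot. 0 = sprung forward at rest; grows as the tab is pushed back (counter-clockwise from above); hard stop 0.80. Spring force at the tab: 5 N at 0 to 11 N at 0.8. The pawl adds about 4 N from 0.29 to the click at 0.40, and helps until 0.51. It does not lock: released, the arm returns. Past the click from 0.48; hold at 0.55 to 0.70.
- swing_arm: Tensioner arm on the deck plate: steel bar 22 wide, 10 thick, 110 mm from pivot to tab; white idler roller (32 mm dia., 62 mm from the pivot, top 127 mm above the bench); black upright thumb tab at the free end. Origin: pivot axis at the bar's underside, 95 mm above the bench. Own -y points from pivot to tab, own +x is the way the tab is pushed; turns with the joint.
- tab_face (a point): Centre of the pushing face (front, towards the robot) of the thumb tab, 125 mm above the bench; axes as the arm's, x = into the face, the way to push. The tab is 36 wide, 12 thick and stands from 95 to 147 mm above the bench; the bar's top is at 105 mm, the deck plate's top at 91 mm.
- pivot (a point): Fixed point on the tensioner's pivot axis, 95 mm above the bench; axes of the deck plate. A pivot post and coil reach 123 mm above the bench.
- reagent_bottle: Bystander: loose amber bottle, 60 mm diameter, 130 mm tall, standing beside the unit. Origin: centre of its underside.
- screwdriver: Bystander: loose screwdriver lying on the bench beside the unit. Origin: underside of its middle; it lies along its x.
- vial_tray: Bystander: loose white open tray 100 x 80 x 35 mm on the bench beside the unit. Origin: centre of its underside.
- spare_pulley: Bystander: loose aluminium pulley ring, 44 mm diameter, 18 mm tall, lying on the bench. Origin: centre of its underside.

How it is judged:
On the way, in this order (a step that is already met when the one before it is completed fails the run):
1. the drive drawer is seated fully home while the tensioner is still sprung forward (value of joint drawer below 0.003 m and value of joint tensioner below 0.15 rad), for 0.2 s.
2. the tensioner arm has been pushed past its click (value of joint tensioner above 0.48 rad), for 0.2 s.
At the end, for the whole second after the job is handed in: The drawer is within 3 mm of fully home; the tensioner stands still (under 0.1 rad/s) beyond 0.48 rad, past its click, and the gripper's fingers still press on the arm with more than 2 N, for the whole last second (value of joint drawer below 0.003 m and value of joint tensioner above 0.48 rad and contact force between the fingers and swing_arm above 2 N and velocity of joint tensioner between -0.1 and 0.1 rad/s); the arm keeps its last pose, push and grip.
It fails at once if the tensioner arm is rammed (over 60 N on it) (contact force between anything else and swing_arm above 60 N).
It fails at once if a loose thing beside the unit is displaced by more than 25 mm (distance of any of reagent_bottle, screwdriver, vial_tray, spare_pulley from where it was at the start of the episode above 0.025 m).
It also fails if it takes over 43 s, if anything falls off the work surface, if the arm or the gripper's body presses on something with over 40 N, if the wrist force passes 120 N, or if a joint passes its speed limit or range.

## Working session

There is one attempt and no reset: what is moved stays moved. The work goes in short steps, Python scripts to look and compute and a tool call to move; the robot and the scene stay as the last step left them, time stands still between calls to the robot, and variables do not carry over. Pictures are saved under pics/ and viewed, at most 10 in all, crops included, and the job is handed in when it is done.

Besides the shell and the picture viewer there is one more tool, called after ">>>" by a JSON object that holds its "op" and its "data". drive_tool: Moves the arm, as the interface text tells. Its arguments: {"type":"object","properties":{"rows":{"type":"array","items":{"type":"object","properties":{"offset":{"type":"array","items":{"type":"number"}},"rotation":{"type":"array","items":{"type":"number"}},"claw":{"type":"number"}}}},"force":{"type":"number"}},"required":["rows"]}

```bash
mkdir -p pics; cat > h.py <<'E'
import numpy as np, cv2, pickle
from bench import get_obs, grab_frame, hand_in
def snap(n,fn):
    f=grab_frame(n); pickle.dump(f,open(f'pics/{fn}.pkl','wb'))
    cv2.imwrite(f'pics/{fn}.png',f['frame'][:,:,::-1]); return f
def K(f):
    F=200/np.tan(np.radians(f['vfov'])/2); return np.array([[F,0,f['cx']],[0,F,f['cy']],[0,0,1.]])
def w(f,u,v,z=None,h=None):
    p=cv2.undistortPoints(np.array([[[u,v]]],float),K(f),np.array(f['D'],float))[0,0]
    R=np.array(f['R']);t=np.array(f['t']); d=R.T@np.array([p[0],p[1],1]); c=-R.T@t
    if h is not None: return c+d*(h-c[2])/d[2]
    if z is None: z=np.median(f['z_map'][int(v)-1:int(v)+2,int(u)-1:int(u)+2])
    return c+d*z
def load(fn): return pickle.load(open(f'pics/{fn}.pkl','rb'))
E
python3 - <<'E'
from h import *
np.set_printoptions(precision=4,suppress=True)
for n in ['top','scene']: f=snap(n,n+'0'); print(n,f['vfov'],f['D'],-np.array(f['R']).T@f['t'])
o=get_obs(); print(o)
E
```

```text
top 44.359775563187995 [-0.1027  0.      0.      0.      0.    ] [0.364  0.0523 1.2134]
scene 53.28400646673151 [-0.0553  0.      0.      0.      0.    ] [1.116  0.1147 0.7647]
{'clock': 0.1, 'joints': array([-1.2431,  0.4778,  0.0223,  1.5563, -0.0115,  1.1093, -0.0831]), 'qvel': array([ 0.0003, -0.0008, -0.0005, -0.0042, -0.0002,  0.0004,  0.0007]), 'tau': array([  0.005 , -59.7753,   1.614 , -28.1949,   0.0129,   0.0049,
        -0.    ]), 'tcp_pos': array([0.2847, 0.6115, 0.2304]), 'orientation': array([-0.679 , -3.0671,  0.0026]), 'contact_force': array([0.5268, 0.1157, 0.069 ]), 'moment': array([ 0.0206, -0.052 ,  0.0766]), 'gripper_force': 0.0, 'grip_width': 0.08541166403096533}
```

View pics/top0.png

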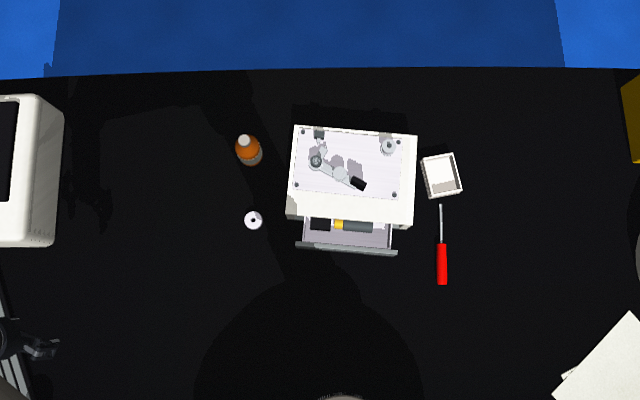

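View pics/scene0.png

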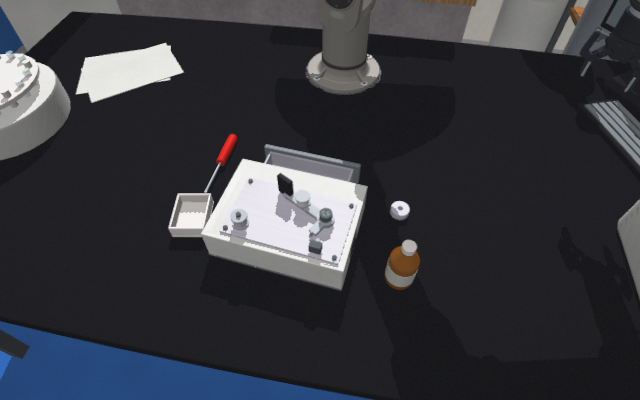

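The top view shows the unit around (352,170) and the open drawer panel around (346,249). The tab is at (358,184), the pivot at (316,160) and the screwdriver at (442,245). The scene view shows the tab at (285,185). I'll enlarge both.

```bash
python3 - <<'E'
from h import *
a=load('top0')['frame'][110:270,270:430,::-1]; b=load('scene0')['frame'][130:290,200:380,::-1]
cv2.imwrite('pics/ct.png',cv2.resize(a,(600,600),interpolation=cv2.INTER_CUBIC))
cv2.imwrite('pics/cs.png',cv2.resize(b,(675,600),interpolation=cv2.INTER_CUBIC))
E
```

```text
(no output)
```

View pics/ct.png

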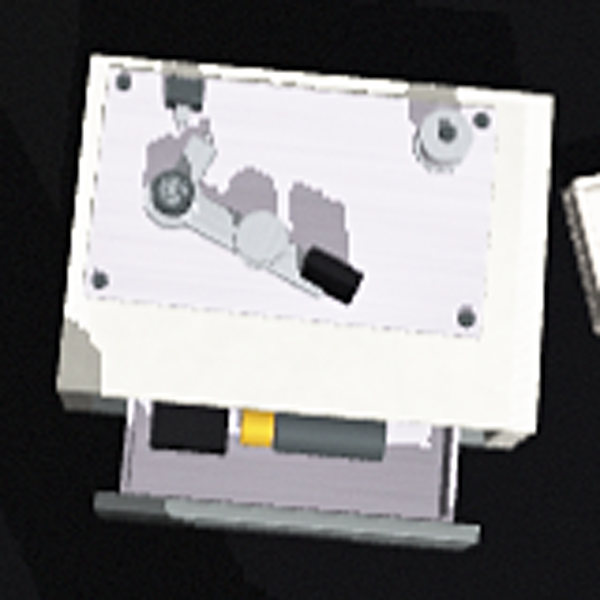

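View pics/cs.png

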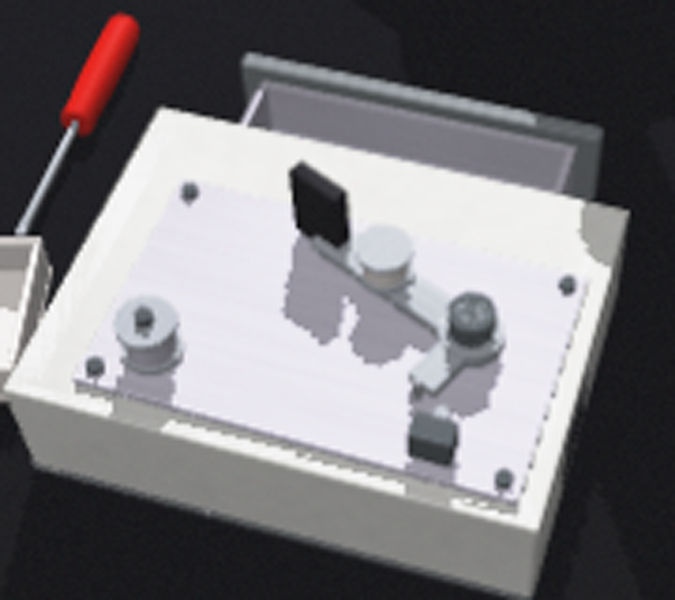

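The crops read as follows. Top crop: pivot post (173,190), roller (262,238), tab top corners (312,247), (363,268), (352,303), (300,280), drawer panel top from (97,495) to (480,527). Scene crop: pivot (472,310), roller top (385,243), tab top edge (292,165)–(348,195). I'll triangulate these points.

```bash
cat > m.py <<'E'
from h import *
np.set_printoptions(precision=4,suppress=True)
T=load('top0');S=load('scene0')
ct=lambda u,v:((u+.5)/3.75+269.5,(v+.5)/3.75+109.5)
cs=lambda u,v:((u+.5)/3.75+199.5,(v+.5)/3.75+129.5)
def tri(a,b):
    A=[];Bv=[]
    n=lambda f,p:cv2.undistortPoints(np.array([[p]],float),K(f),np.array(f['D'],float)).reshape(2,1)
    P=[np.c_[np.array(f['R']),np.array(f['t'])] for f in (T,S)]
    X=cv2.triangulatePoints(P[0],P[1],n(T,a),n(S,b))[:,0]; return X[:3]/X[3]
for nm,a,b in [('pivot',(173,190),(472,310)),('roller',(262,238),(385,243)),('spool',(447,131),(144,316)),('tabL',(312,247),(348,193)),
 ('screwFL',(98,280),(567,285)),('screwFR',(466,317),(189,190)),('hBL',(92,55),(540,525)),('hBR',(553,95),(8,392)),('panL',(97,495),(602,130)),('panR',(480,527),(245,56))]:
    print(nm,tri(ct(*a),cs(*b)))
for p in [(312,247),(363,268),(352,303),(300,280)]: print('tabtop',w(T,*ct(*p),h=.147),w(T,*ct(*p)))
for p in [(173,190),(262,238)]: print(w(T,*ct(*p)))
# cloud in unit frame region
f=T; pts=np.array([w(f,u,v,z=f['z_map'][v,u]) for v in range(110,270) for u in range(270,430) if f['z_map'][v,u]>0])
np.save('pics/pts.npy',pts)
def rect(q,n): print(n,len(q),cv2.minAreaRect((q[:,:2]*1000).astype(np.float32)))
z=pts[:,2]
rect(pts[abs(z-.085)<.0035],'house'); rect(pts[(abs(z-.074)<.003)&(pts[:,0]<np.percentile(pts[abs(z-.085)<.003][:,0],1))],'panel'); rect(pts[abs(z-.147)<.004],'tab')
for n,p in [('screwdriver end',(442,285)),('sd top',(441,205)),('pulley',(253,220)),('bottle',(247,143)),('tray',(422,160)),('tray2',(462,190))]: print(n,w(T,*p))
E
python3 m.py
```

```text
pivot [0.6586 0.0488 0.123 ]
roller [ 0.6261 -0.0046  0.1279]
spool [ 0.6929 -0.1213  0.1235]
tabL [ 0.6139 -0.0298  0.1511]
screwFL [0.61   0.0959 0.0918]
screwFR [ 0.5813 -0.1322  0.0945]
hBL [0.759  0.0997 0.0874]
hBR [ 0.7279 -0.1964  0.0826]
panL [0.4769 0.1004 0.0785]
panR [ 0.4516 -0.1356  0.0783]
tabtop [ 0.6154 -0.0334  0.147 ] [ 0.6284 -0.0379  0.0917]
tabtop [ 0.602  -0.0634  0.147 ] [ 0.6143 -0.0694  0.0915]
tabtop [ 0.5808 -0.056   0.147 ] [ 0.5919 -0.0615  0.0924]
tabtop [ 0.5954 -0.0256  0.147 ] [ 0.6048 -0.0288  0.1036]
[0.659  0.0486 0.1217]
[ 0.6268 -0.0049  0.1249]
house 5236 ((635.0218505859375, -37.168670654296875), (301.2777404785156, 218.6548309326172), 83.74945831298828)
panel 432 ((488.6026306152344, -35.43800354003906), (269.1448059082031, 71.73117065429688), 84.44345092773438)
tab 74 ((603.7858276367188, -45.735450744628906), (34.94871520996094, 11.980764389038086), 60.191917419433594)
screwdriver end [ 0.3693 -0.2562 -0.0003]
sd top [ 0.5671 -0.2631  0.0124]
pulley [ 0.5414  0.2084 -0.0027]
bottle [0.7015 0.2063 0.1291]
tray [ 0.6826 -0.2207  0.0188]
tray2 [ 0.6068 -0.3233  0.0005]
```

```bash
cat > g.py <<'E'
import sys,numpy as np
from bench import get_obs
from scipy.spatial.transform import Rotation as Ro
# usage: g.py x y z xdir_deg  (desired world heading of tool x, tool down)
np.set_printoptions(precision=4,suppress=True)
o=get_obs();R=Ro.from_rotvec(o['orientation'])
x,y,z,a=map(float,sys.argv[1:5]); a=np.radians(a)
Rt=Ro.from_matrix(np.array([[np.cos(a),np.sin(a),0],[np.sin(a),-np.cos(a),0],[0,0,-1]]))
print('tcp',o['tcp_pos'],'xdir',np.degrees(np.arctan2(*R.as_matrix()[[1,0],0])),'F',o['contact_force'],'t',o['clock'])
print('offset',R.inv().apply(np.array([x,y,z])-o['tcp_pos'])/.15,'rot',(R.inv()*Rt).as_rotvec()/2)
E
python3 g.py .435 .03 .2 173.75
```

```text
tcp [0.2847 0.6115 0.2304] xdir 155.03531136194036 F [0.5268 0.1157 0.069 ] t 0.1
offset [-2.5444 -3.0909  0.2081] rot [-0.0008 -0.0001 -0.1633]
```

>>> {"op": "drive_tool", "data": {"rows": [{"offset": [-0.2, -0.25, 0.0], "rotation": [0, 0, -0.05], "claw": 0}, {"offset": [-0.4, -0.5, 0.03], "rotation": [0, 0, -0.1], "claw": 0}, {"offset": [-0.6, -0.75, 0.05], "rotation": [0, 0, -0.14], "claw": 0}, {"offset": [-0.8, -1, 0.07], "rotation": [0, 0, -0.163], "claw": 0}, {"offset": [-0.8, -1, 0.07], "rotation": [0, 0, -0.163], "claw": 0}, {"offset": [-0.8, -1, 0.07], "rotation": [0, 0, -0.163], "claw": 0}]}}

```text
clock: 0.6
tcp_pos: [0.3328, 0.4182, 0.22]
orientation: [0.184, 3.136, -0.007]
contact_force: [-0.3, -0.1, -0.3]
grip_width: 0.012
gripper_force: 0.0
```

```bash
python3 g.py .435 .03 .2 173.75
```

```text
tcp [0.3328 0.4182 0.22  ] xdir 173.27497290332707 F [-0.3184 -0.0546 -0.3494] t 0.6
offset [-0.9796 -2.49    0.1454] rot [-0.0023  0.0002 -0.0041]
```

>>> {"op": "drive_tool", "data": {"rows": [{"offset": [-0.13, -0.33, 0.02], "rotation": [0, 0, 0], "claw": 0}, {"offset": [-0.26, -0.66, 0.04], "rotation": [0, 0, 0], "claw": 0}, {"offset": [-0.39, -1, 0.06], "rotation": [0, 0, 0], "claw": 0}, {"offset": [-0.39, -1, 0.06], "rotation": [0, 0, 0], "claw": 0}]}}

```text
clock: 0.93
tcp_pos: [0.3722, 0.2675, 0.2115]
orientation: [-0.173, -3.137, 0.001]
contact_force: [1.4, 0.0, 0.8]
grip_width: -0.0001
gripper_force: 0.0
```

>>> {"op": "drive_tool", "data": {"rows": [{"offset": [-0.13, -0.33, 0.02], "rotation": [0, 0, 0], "claw": 0}, {"offset": [-0.26, -0.66, 0.04], "rotation": [0, 0, 0], "claw": 0}, {"offset": [-0.39, -1, 0.06], "rotation": [0, 0, 0], "claw": 0}, {"offset": [-0.39, -1, 0.06], "rotation": [0, 0, 0], "claw": 0}, {"offset": [-0.39, -1, 0.06], "rotation": [0, 0, 0], "claw": 0}]}}

```text
clock: 1.35
tcp_pos: [0.4147, 0.1075, 0.2024]
orientation: [-0.187, -3.136, 0.004]
contact_force: [-0.1, -0.1, -0.4]
grip_width: 0.0001
gripper_force: 0.0
```

```bash
python3 g.py .432 .03 .2 173.75
```

```text
tcp [0.4147 0.1075 0.2024] xdir 173.16783039277308 F [-0.0682 -0.0526 -0.4307] t 1.35
offset [-0.1762 -0.4994  0.0174] rot [-0.0012 -0.0001 -0.0051]
```

>>> {"op": "drive_tool", "data": {"rows": [{"offset": [-0.1, -0.25, 0], "rotation": [0, 0, -0.005], "claw": 0}, {"offset": [-0.17, -0.5, 0], "rotation": [0, 0, -0.005], "claw": 0}, {"offset": [-0.17, -0.5, 0.2], "rotation": [0, 0, -0.005], "claw": 0}, {"offset": [-0.17, -0.5, 0.4], "rotation": [0, 0, -0.005], "claw": 0}, {"offset": [-0.17, -0.5, 0.6], "rotation": [0, 0, -0.005], "claw": 0}, {"offset": [-0.17, -0.5, 0.8], "rotation": [0, 0, -0.005], "claw": 0}, {"offset": [-0.17, -0.5, 1], "rotation": [0, 0, -0.005], "claw": 0}, {"offset": [-0.17, -0.5, 1], "rotation": [0, 0, -0.005], "claw": 0}, {"offset": [-0.17, -0.5, 1], "rotation": [0, 0, -0.005], "claw": 0}]}}

```text
clock: 2.1
tcp_pos: [0.4299, 0.037, 0.052]
orientation: [-0.156, -3.134, 0.002]
contact_force: [-0.1, 0.5, 0.5]
grip_width: 0.0004
gripper_force: 0.0
```

```bash
python3 g.py .517 .022 .045 173.75; python3 -c "
from h import *
snap('scene','s1')"
```

```text
tcp [0.4299 0.037  0.052 ] xdir 174.2914699418077 F [-0.1055  0.4967  0.4968] t 2.1
offset [-0.5878 -0.0419  0.0446] rot [-0.0007 -0.0018  0.0047]
```

View pics/s1.png

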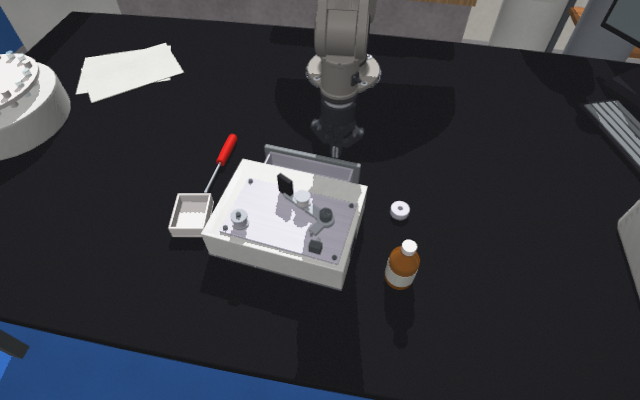

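The shut fingers stand just in front of the drawer panel, at about (335,152). Everything else is where it was. Next I push the drawer.

>>> {"op": "drive_tool", "data": {"rows": [{"offset": [-0.05, 0, 0.04], "rotation": [0, 0, 0], "claw": 0}, {"offset": [-0.1, 0, 0.04], "rotation": [0, 0, 0], "claw": 0}, {"offset": [-0.14, 0, 0.04], "rotation": [0, 0, 0], "claw": 0}, {"offset": [-0.18, 0, 0.04], "rotation": [0, 0, 0], "claw": 0}, {"offset": [-0.22, 0, 0.04], "rotation": [0, 0, 0], "claw": 0}, {"offset": [-0.26, 0, 0.04], "rotation": [0, 0, 0], "claw": 0}, {"offset": [-0.3, 0, 0.04], "rotation": [0, 0, 0], "claw": 0}, {"offset": [-0.34, 0, 0.04], "rotation": [0, 0, 0], "claw": 0}, {"offset": [-0.37, 0, 0.04], "rotation": [0, 0, 0], "claw": 0}, {"offset": [-0.4, 0, 0.04], "rotation": [0, 0, 0], "claw": 0}, {"offset": [-0.42, 0, 0.04], "rotation": [0, 0, 0], "claw": 0}, {"offset": [-0.44, 0, 0.04], "rotation": [0, 0, 0], "claw": 0}, {"offset": [-0.46, 0, 0.04], "rotation": [0, 0, 0], "claw": 0}, {"offset": [-0.48, 0, 0.04], "rotation": [0, 0, 0], "claw": 0}, {"offset": [-0.49, 0, 0.04], "rotation": [0, 0, 0], "claw": 0}, {"offset": [-0.5, 0, 0.04], "rotation": [0, 0, 0], "claw": 0}, {"offset": [-0.51, 0, 0.04], "rotation": [0, 0, 0], "claw": 0}, {"offset": [-0.52, 0, 0.04], "rotation": [0, 0, 0], "claw": 0}, {"offset": [-0.53, 0, 0.04], "rotation": [0, 0, 0], "claw": 0}, {"offset": [-0.53, 0, 0.04], "rotation": [0, 0, 0], "claw": 0}]}}

```text
clock: 3.82
tcp_pos: [0.5083, 0.0291, 0.0464]
orientation: [-0.156, -3.134, 0.0]
contact_force: [-6.8, 0.5, 3.4]
grip_width: 0.0
gripper_force: 3.2
```

>>> {"op": "drive_tool", "data": {"rows": [{"offset": [-0.01, 0, 0], "rotation": [0, 0, 0], "claw": 0}, {"offset": [-0.02, 0, 0], "rotation": [0, 0, 0], "claw": 0}, {"offset": [-0.02, 0, 0], "rotation": [0, 0, 0], "claw": 0}]}}

```text
clock: 4.07
tcp_pos: [0.5083, 0.029, 0.0461]
orientation: [-0.156, -3.128, 0.0]
contact_force: [-14.2, 1.6, 11.0]
grip_width: 0.0001
gripper_force: 7.2
```

>>> {"op": "drive_tool", "data": {"rows": [{"offset": [-0.01, 0, 0], "rotation": [0, 0, 0], "claw": 0}, {"offset": [-0.02, 0, 0], "rotation": [0, 0, 0], "claw": 0}, {"offset": [-0.02, 0, 0], "rotation": [0, 0, 0], "claw": 0}]}}

```text
clock: 4.32
tcp_pos: [0.5082, 0.0289, 0.0456]
orientation: [-0.155, -3.122, 0.0]
contact_force: [-21.5, 2.2, 16.9]
grip_width: 0.0002
gripper_force: 10.9
```

```bash
python3 -c "
from h import *
f=snap('top','t2')
a=np.vstack([f['frame'][190:270,270:430,::-1],snap('scene','s2')['frame'][120:220,220:380,::-1]])
cv2.imwrite('pics/c2.png',cv2.resize(a,None,fx=3.3,fy=3.3,interpolation=cv2.INTER_CUBIC))"
```

```text
(no output)
```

View pics/c2.png

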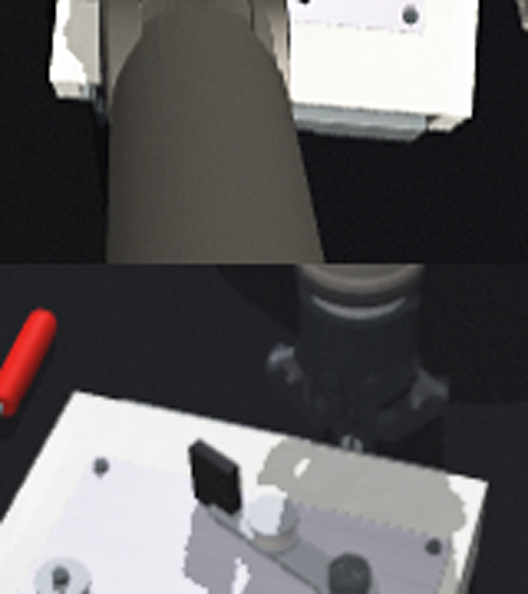

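The drawer no longer moves under rising force at TCP x = 0.508, which matches the computed home position. The top crop shows the panel tight under the housing edge, and the tab is still sprung forward. I'll retreat and lift.

>>> {"op": "drive_tool", "data": {"rows": [{"offset": [0.06, 0, 0], "rotation": [0, 0, 0], "claw": 0}, {"offset": [0.15, 0, 0], "rotation": [0, 0, 0], "claw": 0}, {"offset": [0.18, 0, -0.2], "rotation": [0, 0, 0], "claw": 0}, {"offset": [0.18, 0, -0.4], "rotation": [0, 0, 0], "claw": 0}, {"offset": [0.18, 0, -0.6], "rotation": [0, 0, 0], "claw": 0}, {"offset": [0.18, 0, -0.8], "rotation": [0, 0, 0], "claw": 0}, {"offset": [0.18, 0, -1], "rotation": [0, 0, 0], "claw": 0}, {"offset": [0.18, 0, -1], "rotation": [0, 0, 0], "claw": 0}, {"offset": [0.18, 0, -1], "rotation": [0, 0, 0], "claw": 0}]}}

```text
clock: 5.17
tcp_pos: [0.4913, 0.0315, 0.1989]
orientation: [0.156, 3.132, 0.003]
contact_force: [0.1, 0.5, -0.4]
grip_width: 0.0001
gripper_force: 0.0
```

```bash
python3 g.py .574 -.028 .2 148.2; python3 - <<'E'
from h import *
f=snap('top','t3')
pts=np.array([w(f,u,v,z=f['z_map'][v,u]) for v in range(110,270) for u in range(270,430) if f['z_map'][v,u]>0])
q=pts[(abs(pts[:,2]-.074)<.003)&(pts[:,0]<.54)]
print('panel top',len(q),q.min(0),q.max(0))
E
```

```text
tcp [0.4913 0.0315 0.1989] xdir 174.28374856568635 F [ 0.0977  0.5224 -0.4234] t 5.1667
offset [-0.588  -0.3396 -0.0047] rot [0.0018 0.0026 0.2276]
panel top 117 [ 0.5019376  -0.16965908  0.07104929] [ 0.52016103 -0.07554734  0.07682299]
```

>>> {"op": "drive_tool", "data": {"rows": [{"offset": [-0.15, -0.09, 0], "rotation": [0, 0, 0.06], "claw": 0}, {"offset": [-0.3, -0.18, 0], "rotation": [0, 0, 0.12], "claw": 0}, {"offset": [-0.45, -0.26, 0], "rotation": [0, 0, 0.18], "claw": 0}, {"offset": [-0.59, -0.34, 0], "rotation": [0, 0, 0.228], "claw": 0}, {"offset": [-0.59, -0.34, 0], "rotation": [0, 0, 0.228], "claw": 0}, {"offset": [-0.59, -0.34, 0], "rotation": [0, 0, 0.228], "claw": 0}]}}

```text
clock: 5.72
tcp_pos: [0.572, -0.0294, 0.195]
orientation: [-0.863, -3.019, 0.003]
contact_force: [-1.1, 0.5, -0.6]
grip_width: -0.0003
gripper_force: 0.0
```

```bash
python3 g.py .574 -.028 .118 148.2
```

```text
tcp [ 0.572  -0.0294  0.195 ] xdir 148.10483852011123 F [-1.123   0.4869 -0.564 ] t 5.7167
offset [-0.0067  0.0164  0.5133] rot [-0.0012 -0.0006 -0.0008]
```

>>> {"op": "drive_tool", "data": {"rows": [{"offset": [0, 0, 0.15], "rotation": [0, 0, 0], "claw": 0}, {"offset": [0, 0, 0.3], "rotation": [0, 0, 0], "claw": 0}, {"offset": [0, 0, 0.42], "rotation": [0, 0, 0], "claw": 0}, {"offset": [0, 0, 0.5], "rotation": [0, 0, 0], "claw": 0}, {"offset": [0, 0, 0.5], "rotation": [0, 0, 0], "claw": 0}, {"offset": [0, 0, 0.5], "rotation": [0, 0, 0], "claw": 0}]}}

```text
clock: 6.22
tcp_pos: [0.5713, -0.0281, 0.1213]
orientation: [-0.86, -3.02, 0.001]
contact_force: [0.5, -0.4, -0.0]
grip_width: 0.0
gripper_force: 0.0
```

```bash
cat > p.py <<'E'
# path of the push: TCP for joint angle th, in tool axes of present pose
from h import *
from scipy.spatial.transform import Rotation as Ro
np.set_printoptions(precision=3,suppress=True)
o=get_obs();R=Ro.from_rotvec(o['orientation']);P=np.array([.6588,.0487])
print(o['tcp_pos'],o['contact_force'])
for th in np.arange(0,.71,.1):
    y=np.radians(-31.8)+th; ax=np.array([np.cos(y),np.sin(y)]); ay=np.array([-np.sin(y),np.cos(y)])
    q=P-.110*ay-.017*ax
    h=y+np.pi; Rt=Ro.from_matrix(np.array([[np.cos(h),np.sin(h),0],[np.sin(h),-np.cos(h),0],[0,0,-1]]))
    print(round(th,2),q,'off',R.inv().apply(np.array([*q,.118])-o['tcp_pos'])/.15,'rot',(R.inv()*Rt).as_rotvec()/2)
s=snap('scene','s4')
cv2.imwrite('pics/c4.png',cv2.resize(s['frame'][130:230,220:380,::-1],None,fx=4,fy=4,interpolation=cv2.INTER_CUBIC))
E
python3 p.py
```

```text
[ 0.571 -0.028  0.121] [ 0.492 -0.38  -0.012]
0.0 [ 0.586 -0.036] off [-0.112  0.009  0.022] rot [-0.    -0.001  0.   ]
0.1 [ 0.595 -0.043] off [-0.186  0.002  0.021] rot [-0.    -0.001 -0.05 ]
0.2 [ 0.605 -0.049] off [-0.26   0.001  0.021] rot [-0.    -0.001 -0.1  ]
0.3 [ 0.615 -0.053] off [-0.334  0.009  0.021] rot [-0.    -0.001 -0.15 ]
0.4 [ 0.625 -0.057] off [-0.407  0.023  0.021] rot [-0.    -0.001 -0.2  ]
0.5 [ 0.636 -0.06 ] off [-0.478  0.045  0.021] rot [-0.    -0.001 -0.25 ]
0.6 [ 0.647 -0.062] off [-0.546  0.073  0.021] rot [-0.    -0.001 -0.3  ]
0.7 [ 0.658 -0.063] off [-0.611  0.109  0.021] rot [-0.    -0.001 -0.35 ]
```

View pics/c4.png

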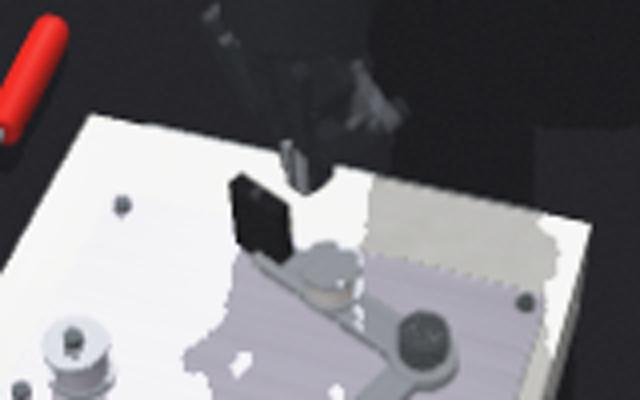

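The finger tips, at about (305,185) in the crop, stand in front of the tab at (262,215) and above the deck. I'll push along the arc, turning with it.

>>> {"op": "drive_tool", "data": {"rows": [{"offset": [-0.03, -0.01, 0.01], "rotation": [0, 0, 0], "claw": 0}, {"offset": [-0.07, -0.02, 0.01], "rotation": [0, 0, 0], "claw": 0}, {"offset": [-0.11, -0.02, 0.01], "rotation": [0, 0, 0], "claw": 0}, {"offset": [-0.13, -0.02, 0.01], "rotation": [0, 0, -0.01], "claw": 0}, {"offset": [-0.15, -0.02, 0.01], "rotation": [0, 0, -0.025], "claw": 0}, {"offset": [-0.17, -0.02, 0.01], "rotation": [0, 0, -0.04], "claw": 0}, {"offset": [-0.19, -0.02, 0.01], "rotation": [0, 0, -0.05], "claw": 0}, {"offset": [-0.21, -0.02, 0.01], "rotation": [0, 0, -0.065], "claw": 0}, {"offset": [-0.23, -0.02, 0.01], "rotation": [0, 0, -0.08], "claw": 0}, {"offset": [-0.26, -0.02, 0.01], "rotation": [0, 0, -0.1], "claw": 0}, {"offset": [-0.28, -0.02, 0.01], "rotation": [0, 0, -0.11], "claw": 0}, {"offset": [-0.28, -0.02, 0.01], "rotation": [0, 0, -0.11], "claw": 0}]}}

```text
clock: 7.27
tcp_pos: [0.6052, -0.0531, 0.1202]
orientation: [-0.522, -3.095, -0.001]
contact_force: [-5.5, 1.8, 4.1]
grip_width: 0.0
gripper_force: 3.2
```

```bash
python3 p.py
```

```text
[ 0.605 -0.053  0.12 ] [-5.458  1.792  4.121]
0.0 [ 0.586 -0.036] off [0.156 0.068 0.015] rot [-0.    -0.002  0.111]
0.1 [ 0.595 -0.043] off [0.086 0.044 0.015] rot [-0.    -0.002  0.061]
0.2 [ 0.605 -0.049] off [0.014 0.027 0.015] rot [-0.    -0.002  0.011]
0.3 [ 0.615 -0.053] off [-0.06   0.018  0.014] rot [ 0.    -0.002 -0.039]
0.4 [ 0.625 -0.057] off [-0.134  0.016  0.014] rot [ 0.    -0.002 -0.089]
0.5 [ 0.636 -0.06 ] off [-0.208  0.022  0.014] rot [ 0.    -0.002 -0.139]
0.6 [ 0.647 -0.062] off [-0.281  0.035  0.014] rot [ 0.    -0.002 -0.189]
0.7 [ 0.658 -0.063] off [-0.352  0.055  0.013] rot [ 0.    -0.002 -0.239]
```

View pics/c4.png

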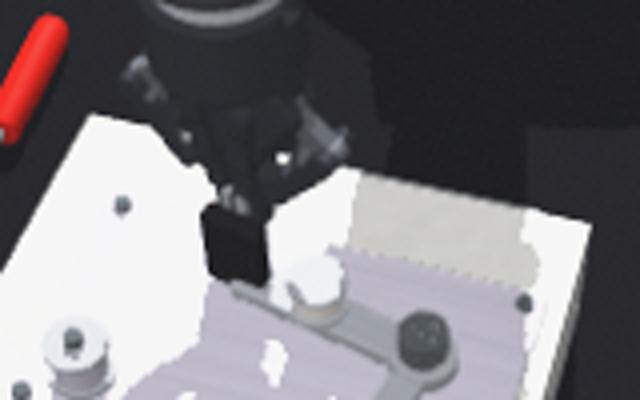

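The tab is centred against the fingers and the arm is turning. The 5.7 N reading fits an angle of about 0.22. I'll continue to about 0.62.

>>> {"op": "drive_tool", "data": {"rows": [{"offset": [-0.02, 0, 0], "rotation": [0, 0, -0.01], "claw": 0}, {"offset": [-0.04, 0, 0], "rotation": [0, 0, -0.025], "claw": 0}, {"offset": [-0.06, -0.01, 0], "rotation": [0, 0, -0.04], "claw": 0}, {"offset": [-0.08, -0.01, 0], "rotation": [0, 0, -0.05], "claw": 0}, {"offset": [-0.1, -0.01, 0], "rotation": [0, 0, -0.065], "claw": 0}, {"offset": [-0.12, -0.01, 0], "rotation": [0, 0, -0.08], "claw": 0}, {"offset": [-0.14, -0.01, 0], "rotation": [0, 0, -0.09], "claw": 0}, {"offset": [-0.16, -0.01, 0], "rotation": [0, 0, -0.105], "claw": 0}, {"offset": [-0.18, -0.01, 0], "rotation": [0, 0, -0.12], "claw": 0}, {"offset": [-0.2, 0, 0], "rotation": [0, 0, -0.135], "claw": 0}, {"offset": [-0.22, 0, 0], "rotation": [0, 0, -0.15], "claw": 0}, {"offset": [-0.24, 0, 0], "rotation": [0, 0, -0.16], "claw": 0}, {"offset": [-0.26, 0, 0], "rotation": [0, 0, -0.175], "claw": 0}, {"offset": [-0.28, 0.01, 0], "rotation": [0, 0, -0.19], "claw": 0}, {"offset": [-0.3, 0.01, 0], "rotation": [0, 0, -0.2], "claw": 0}, {"offset": [-0.305, 0.01, 0], "rotation": [0, 0, -0.205], "claw": 0}, {"offset": [-0.305, 0.01, 0], "rotation": [0, 0, -0.205], "claw": 0}, {"offset": [-0.305, 0.01, 0], "rotation": [0, 0, -0.205], "claw": 0}]}}

```text
clock: 8.82
tcp_pos: [0.6476, -0.066, 0.12]
orientation: [0.118, -3.134, -0.003]
contact_force: [-9.2, 3.6, 5.0]
grip_width: 0.0001
gripper_force: 4.4
```

```bash
python3 p.py; python3 - <<'E'
from h import *
f=load('s4')
# bar/roller/tab heading from scene: print roller-top depth candidates
E
```

```text
[ 0.648 -0.066  0.12 ] [-9.185  3.643  5.001]
0.0 [ 0.586 -0.036] off [0.392 0.231 0.016] rot [ 0.    -0.003  0.315]
0.1 [ 0.595 -0.043] off [0.337 0.181 0.016] rot [ 0.    -0.003  0.265]
0.2 [ 0.605 -0.049] off [0.277 0.137 0.015] rot [ 0.001 -0.003  0.215]
0.3 [ 0.615 -0.053] off [0.213 0.1   0.015] rot [ 0.001 -0.003  0.165]
0.4 [ 0.625 -0.057] off [0.146 0.068 0.014] rot [ 0.001 -0.003  0.115]
0.5 [ 0.636 -0.06 ] off [0.076 0.044 0.014] rot [ 0.001 -0.003  0.065]
0.6 [ 0.647 -0.062] off [0.003 0.027 0.013] rot [ 0.001 -0.003  0.015]
0.7 [ 0.658 -0.063] off [-0.07   0.017  0.013] rot [ 0.001 -0.003 -0.035]
```

View pics/c4.png

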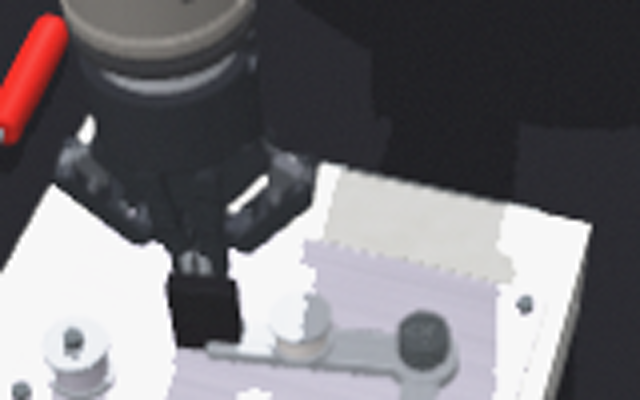

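The bar now runs nearly along world y, with the fingers flat on the tab at about (205,300). I'll check the angle from the roller and that it stands still.

```bash
python3 - <<'E'
from h import *
f=load('s4')
r=w(f,302.5/4+219.5,309.5/4+129.5,h=.127)[:2]; p=w(f,423/4+219.5,333/4+129.5,h=.123)[:2]
d=r-p; print(p,r,np.hypot(*d),'theta',np.arctan2(d[0],-d[1])+np.radians(31.8))
g=snap('scene','s5'); a,b=load('s2')['frame'],g['frame']; o=load('scene0')['frame']
print('changed px tray/sd',(abs(o[130:240,165:210].astype(int)-b[130:240,165:210]).max(2)>60).sum(),'bottle/pulley',(abs(o[195:295,385:425].astype(int)-b[195:295,385:425]).max(2)>60).sum())
print(get_obs()['contact_force'],np.abs(get_obs()['qvel']).max(),get_obs()['clock'])
E
```

```text
[0.65969937 0.04859565] [ 0.65876767 -0.0123993 ] 0.06100207259127781 theta 0.5397408809159928
changed px tray/sd 0 bottle/pulley 208
[-8.91171169  3.02075142  6.49939436] 0.0011281889245357906 8.9167
```

>>> {"op": "drive_tool", "data": {"rows": [{"offset": [0, 0, 0], "rotation": [0, 0, 0], "claw": 0}, {"offset": [0, 0, 0], "rotation": [0, 0, 0], "claw": 0}, {"offset": [0, 0, 0], "rotation": [0, 0, 0], "claw": 0}, {"offset": [0, 0, 0], "rotation": [0, 0, 0], "claw": 0}, {"offset": [0, 0, 0], "rotation": [0, 0, 0], "claw": 0}, {"offset": [0, 0, 0], "rotation": [0, 0, 0], "claw": 0}]}}

```text
clock: 9.42
tcp_pos: [0.6475, -0.066, 0.12]
orientation: [0.118, -3.134, -0.003]
contact_force: [-9.3, 3.0, 5.9]
grip_width: 0.0004
gripper_force: 4.4
```

The two estimates, 0.54 and 0.605, are both past the click. I'll add about 3 mm to centre it in the hold range, then do a last check of the drawer and the bottle.

>>> {"op": "drive_tool", "data": {"rows": [{"offset": [-0.01, 0, 0], "rotation": [0, 0, -0.005], "claw": 0}, {"offset": [-0.02, 0, 0], "rotation": [0, 0, -0.015], "claw": 0}, {"offset": [-0.02, 0, 0], "rotation": [0, 0, -0.015], "claw": 0}, {"offset": [-0.02, 0, 0], "rotation": [0, 0, -0.015], "claw": 0}, {"offset": [-0.02, 0, 0], "rotation": [0, 0, -0.015], "claw": 0}, {"offset": [-0.02, 0, 0], "rotation": [0, 0, -0.015], "claw": 0}]}}

```text
clock: 9.92
tcp_pos: [0.6504, -0.0662, 0.12]
orientation: [0.165, -3.132, -0.002]
contact_force: [-9.7, 1.9, 5.5]
grip_width: -0.0001
gripper_force: 4.5
```

```bash
python3 - <<'E'
from h import *
g=snap('scene','s6'); o=load('scene0')
d=abs(g['z_map']-o['z_map'])>.015
print('depth-changed bottle/pulley',d[195:295,385:425].sum(),'tray/sd',d[130:240,165:240].sum())
t=snap('top','t6'); cv2.imwrite('pics/c6.png',np.hstack([cv2.resize(x[...,::-1],(400,400),interpolation=cv2.INTER_CUBIC) for x in (t['frame'][110:270,270:430],g['frame'][120:280,220:380])]))
E
```

```text
depth-changed bottle/pulley 25 tray/sd 221
```

View pics/c6.png

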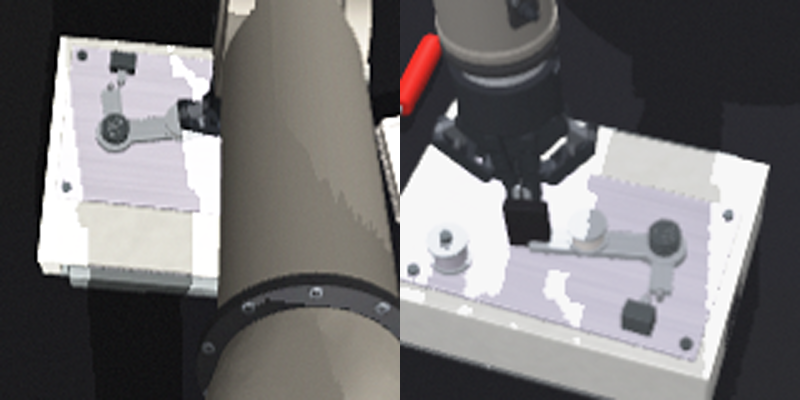

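The drawer panel is flush at the front, along the lower edge of the left half. The tensioner is swung back, with the fingers still pressing the tab at about (525,215).

```bash
python3 -c "
from bench import hand_in
print(hand_in())"
```

```text
the job is handed in; nothing more can be done
None
```

I handed the job in at about 10 s on the robot's clock. The drawer is pushed home, the fingers hold the tensioner past its click (about 0.6 rad by my estimate) with roughly 10 N, and I saw no movement of the loose items; the hand-in returned no verdict.

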